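Roll a formed shell out of its forming block and lay it in the tray

ROBOT

A 6-joint arm with a two-finger parallel gripper is mounted at the origin on a cart in front of the work surface, level with it; the furniture and walls round the work are solid. World frame = base frame: x ahead of the robot, y to its left, z up, the work surface at z = 0. Lengths are in m, angles in rad, forces in N, time in s.
With the tool pointing down it reaches from about 0.275 to 0.85 m from the base axis. Payload 19 kg.
Tool frame: the origin (TCP) lies midway between the tips of the shut fingers; the grasp point (between the pads) lies 19 mm behind it; z points along the fingers, y is the line along which they close (so a half turn about z gives the same grasp; the last joint's range is limited). The gripper opens to 85 mm and grips with 20 to 120 N. Pads are 22 mm wide; open, the fingers measure 114 mm over their backs; the gripper's body (76 mm by 85 mm) begins 54 mm behind the grasp point. The pads swing forward as they close: fully open they stand 13 mm farther back than shut.
Start: joints at [-1.404, 0.15, 1.437, -0, 1.554, -0.134], TCP at [0.17, -0.549, 0.231] pointing down, gripper open.
Joint ranges: [-2.8, 2.8], [-0.68, 2.1], [0.12, 2.68], [-1.39, 4.53], [0.16, 2.79], [-2.81, 2.81]. Speed limits (rad/s): [1.89, 1.89, 2.22, 3.01, 3.01, 3.01].

INTERFACE

Orientations are given as a unit quaternion [x, y, z, w].
In Python, from bench import monitor, viewer, workorder, spotter gives the robot as it stands.
- The arm moves only by the tool step_arm, never from a script. Its arguments are lists of equal length, an entry for each row: "xyz": the shift along the tool's x, y, z in cm, a list of three; "turn": the turn, a rotation vector about the tool's x, y, z in rad, a list of three. A call has 1 to 10 rows; each row shifts and turns the commanded pose from where the row before left it, along the tool's axes as they then stand; what a row does not reach is not made up. A row lasts 1/10 s, in which the tool goes at most 50 mm and 8.59 degrees, less where a joint would pass 70% of its speed; a pose out of reach is approached as far as the arm can. A call with a gripper value outside its range is refused whole. "grip" is the closure, from -1 (fully open) to 1 (shut), set as the call begins (left out, the last holds). The fingers move at their own pace and stop on an object; "squeeze" is the grip in N (left out, the last holds). Time passes only in rows, so rows that do not move let the fingers close. It gives the time, the measured TCP pose, the force, the opening and the grip force at its end, in the units of the state.
- monitor.sense(): the state, without advancing time (a new reading comes with each control period).
- viewer.capture(name): name is "scene" or "top" or "wrist"; returns a dict with "color" (400x640x3 uint8, red, green, blue), "fx", "fy", "cx", "cy" (pixels), "rvec" (rotation vector, rad) and "tvec" (3), from world to camera coordinates, as OpenCV has them; the wrist camera has in their place "hand_eye" (4x4, takes a point from camera to tool coordinates, whose origin is the TCP and whose axes are the flange's). Camera axes: x right, y down, z forward; pixel columns grow to the right and rows downward; lengths in m; the calibration is good to about 2 mm. A picture is of the moment at which its call begins: read the wrist's pose just before it. There is no depth.
- workorder.close_job(): hands the job in; it is judged then, once.
Trained networks look in a picture, given as the dict that the camera call returned (one of the last four; its "shot" number tells which), for a name from the list of things; names that differ only in an ending like _2 or _b are one class to them, and where a whole thing is asked for, a point or a joint stands for the part that bears it (a point fixed in the world has none). Each returns a list of dicts, best first, with "confidence" (0 to 1); they miss things now and then, are a little off and sometimes report something else, mostly with a low value. They report only what shows in the picture. A call takes as long as a camera call.
- spotter.trace(name, picture): "region" (400x640 bool, what is visible of it) and "at" ([row, column] in pixels, amid what is visible of it).
- spotter.pinpoint(name, picture): "at" ([row, column] in pixels: a listed point, or the origin of a listed thing).
The state is a dict: "t": time; "joint_pos": joint angles; "qvel": joint speeds; "joint_torque": joint torques, N m; "tcp_pos": TCP position; "ee_rot": TCP orientation; "force": force on the tool from outside, world axes, zero at the start; "wrist_torque": the same for the moment, N m; "opening": opening from 0.0 (shut) to 1.0 (fully open); "grip_force": force on a finger pad.
Only numpy, scipy, OpenCV 4.12 (cv2) and the standard library are available. Lean on these libraries where they do the work, as an engineer would, in place of code of your own. Each camera call takes 0.05 s, during which the arm holds its last target. There are 200 camera calls.

TASK

Take the curved plastic shell out of the metal forming block. It sits flush and cannot be pinched there, so press one long rim down into the cavity until the other long rim stands well out of the block (about 20 mm) and stays up by itself with the robot not touching it; then lift the shell out with the gripper and lay it gently, not dropped, in the low open tray, round belly down and entirely inside the tray's walls. Leave the tape roll, chess rook and flanged sleeve where they are.

Things in the scene. Friction and masses are not known exactly. Their poses are not given: they have to be found in the camera images.
- shell: the formed part: grey plastic trough-shaped shell, a 120 degree piece of a pipe, 110 mm long (x), outer radius 70 mm, wall 8 mm, about 0.16 kg, 121 mm wide over the rims (y), 38 mm high, a flat foot 29 mm wide along the belly. Origin: middle of the foot's underside; z up out of the open side; the arc's axis is 68.5 mm up along z. Starts belly down in the block, rims level with the block's top
- rim_left (a point): middle of the end face of the shell's long rim on its +y side, at (0, 57, 35) mm in the shell's frame; the 8 mm wide end face slopes down outward, its inner edge 54 mm and its outer edge 61 mm from the middle plane
- rim_right (a point): the same on the -y side, at (0, -57, 35) mm in the shell's frame
- die: aluminium forming block, fixed, 142 (x) x 180 (y) x 51 mm high; origin: centre of underside. Cavity: round trough along x, radius 71 mm, axis 83 mm and lowest point 12 mm above the desk, 114 mm long, closed ends 14 mm thick, 127 mm wide at the top, a 27 mm flat land either side. The shell turns in it about the trough's axis with friction and stays where it is left
- die_top (a point): centre of the block's top plane, 51 mm above the desk
- tray: low open tray of dark metal, fixed, 180 (x) x 220 (y) x 18 mm high, walls 4 mm, floor 4 mm thick. Origin: centre of its underside
- tape_roll: bystander: roll of tape lying flat, 100 mm across, 25 mm high, origin under its centre
- rook: bystander: white chess rook, 74 mm across the foot, 67 mm high, origin under its centre
- sleeve: bystander: flanged sleeve standing upright, 54 mm across, 69 mm high, origin under its centre

How it is judged:
By the outcome, as a careful person would: the job done as asked, in the order asked, and still so for the second after the job is handed in, with the robot touching nothing.
It also fails if it takes over 51 s, if anything falls off the work surface, if the arm or the gripper's body presses on something with over 40 N, if the wrist force passes 120 N, or if a joint passes its speed limit or range.

## Working session

There is one attempt and no reset: what is moved stays moved. The work goes in short steps, Python scripts to look and compute and a tool call to move; the robot and the scene stay as the last step left them, time stands still between calls to the robot, and variables do not carry over. Pictures are saved under pics/ and viewed, at most 10 in all, crops included, and the job is handed in when it is done.

Besides the shell and the picture viewer there is one more tool, called after "Emit:" as a command line: name --argument value ..., lists and objects as JSON in quotes. step_arm: Moves the arm, as the interface text tells. Its arguments: {"type":"object","properties":{"xyz":{"type":"array"},"turn":{"type":"array"},"grip":{"type":"number"},"squeeze":{"type":"number"}},"required":["xyz","turn"]}

```bash
mkdir -p pics; ls; cat > h.py <<'E'
import numpy as np, cv2
from scipy.spatial.transform import Rotation as R
from bench import monitor, viewer, workorder, spotter
def cam(p, s=None):
    K=np.array([[p['fx'],0,p['cx']],[0,p['fy'],p['cy']],[0,0,1]])
    if 'hand_eye' in p:
        H=np.array(p['hand_eye']); T=np.eye(4); T[:3,:3]=R.from_quat(s['ee_rot']).as_matrix(); T[:3,3]=s['tcp_pos']
        W=T@H; return K,W[:3,:3],W[:3,3]
    Rm=cv2.Rodrigues(np.array(p['rvec'],float))[0]; return K,Rm.T,-Rm.T@np.array(p['tvec'],float).ravel()
def ray(p,at,z,s=None):
    K,Rw,c=cam(p,s); d=Rw@np.linalg.inv(K)@np.array([at[1],at[0],1.]); return c+d*(z-c[2])/d[2]
def proj(p,X,s=None):
    K,Rw,c=cam(p,s); q=K@Rw.T@(np.asarray(X,float)-c); return q[1]/q[2],q[0]/q[2]
def save(p,n): cv2.imwrite('pics/'+n,p['color'][:,:,::-1])
E
python3 - <<'E'
from h import *
np.set_printoptions(precision=4,suppress=True)
s=monitor.sense(); print(s['t'],s['tcp_pos'],s['ee_rot'],s['force'])
P=[]
for n in ['scene','top']:
    p=viewer.capture(n); save(p,n+'0.png'); P.append(p['color'])
    for o,z in [('die_top',.051),('rim_left',.05),('rim_right',.05),('tray',0),('tape_roll',0),('rook',0),('sleeve',0),('die',0),('shell',.0135)]:
        r=spotter.pinpoint(o,p)
        print(n,o,[(round(a['confidence'],2),np.round(a['at']),ray(p,a['at'],z)) for a in r[:2]])
E
```

```text
pics
0.0 [ 0.1703 -0.5489  0.2307] [ 0.9887  0.1498 -0.     -0.0006] [ 0.6252  0.0323 -0.2986]
scene die_top [(0.69, array([186., 382.]), array([ 0.4625, -0.1643,  0.051 ]))]
scene rim_left [(0.77, array([192., 378.]), array([ 0.4576, -0.1154,  0.05  ]))]
scene rim_right [(0.78, array([178., 389.]), array([ 0.4668, -0.2416,  0.05  ])), (0.71, array([203., 301.]), array([0.6312, 0.0673, 0.05  ]))]
scene tray [(0.96, array([245., 311.]), array([0.5316, 0.1802, 0.    ]))]
scene tape_roll [(0.95, array([205., 301.]), array([ 0.6739, -0.0021,  0.    ]))]
scene rook [(0.54, array([173., 353.]), array([ 0.6413, -0.3354,  0.    ]))]
scene sleeve [(0.74, array([307., 283.]), array([0.4672, 0.4099, 0.    ]))]
scene die [(0.9, array([199., 381.]), array([ 0.4654, -0.1707,  0.    ]))]
scene shell [(0.7, array([197., 379.]), array([ 0.4666, -0.1569,  0.0135]))]
top die_top []
top rim_left [(0.64, array([221., 366.]), array([ 0.4699, -0.1375,  0.05  ])), (0.55, array([206., 271.]), array([0.5202, 0.1868, 0.05  ]))]
top rim_right [(0.68, array([220., 394.]), array([ 0.4746, -0.2346,  0.05  ]))]
top tray [(0.95, array([206., 270.]), array([0.5309, 0.1949, 0.    ]))]
top tape_roll [(0.55, array([163., 325.]), array([0.688 , 0.0026, 0.    ]))]
top rook [(0.75, array([172., 428.]), array([ 0.6587, -0.3685,  0.    ])), (0.31, array([219., 392.]), array([ 0.4853, -0.2363,  0.    ]))]
top sleeve [(0.59, array([227., 206.]), array([ 0.453 ,  0.4165, -0.    ]))]
top die [(0.76, array([223., 378.]), array([ 0.4713, -0.1845,  0.    ]))]
top shell [(0.94, array([223., 374.]), array([ 0.4696, -0.1707,  0.0135]))]
```

View pics/scene0.png

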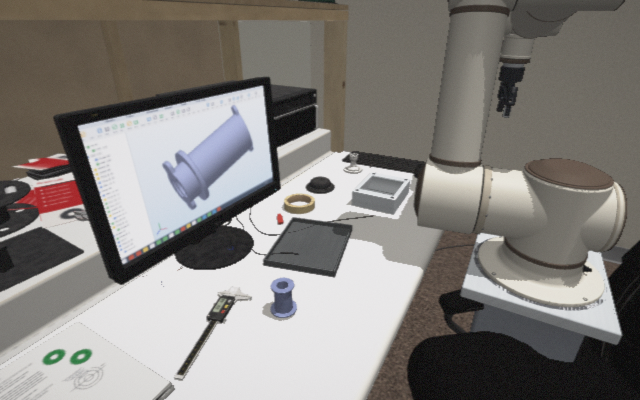

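View pics/top0.png

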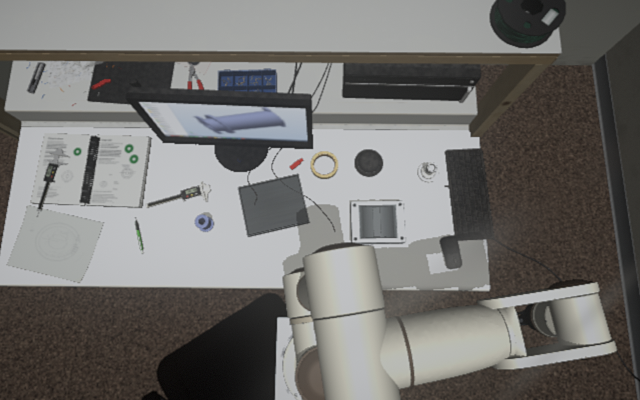

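The scene shows the die at about (186,382), the tray at (245,311), the sleeve at (307,283), the tape roll at (205,301) and the rook at (165,353). The network positions match these. The rim direction is roughly along x. I'll move the wrist over the die.

Emit:
step_arm --xyz '[[3.9,-2.6,-0.5],[3.9,-2.6,-0.5],[3.9,-2.6,-0.5],[3.9,-2.6,-0.5],[3.9,-2.6,-0.5],[3.9,-2.6,-0.5],[3.9,-2.6,-0.5],[3.9,-2.6,-0.5],[3.9,-2.6,-0.5],[3.9,-2.6,-0.5]]' --turn '[[0,0,0],[0,0,0],[0,0,0],[0,0,0],[0,0,0],[0,0,0],[0,0,0],[0,0,0],[0,0,0],[0,0,0]]' --grip 1

```text
t: 2.0
tcp_pos: [0.4667, -0.1835, 0.2818]
ee_rot: [0.989, 0.15, 0.0, 0.0]
force: [0.8, -1.5, 0.2]
opening: -0.002
grip_force: 0.0
```

Emit:
step_arm --xyz '[[0,0,0],[0,0,0],[0,0,0],[0,0,0]]' --turn '[[0,0,0.1],[0,0,0.1],[0,0,0.1],[0,0,0]]'

```text
t: 2.4
tcp_pos: [0.4658, -0.1851, 0.2813]
ee_rot: [1.0, -0.0, -0.0, -0.0]
force: [0.6, -0.1, -0.5]
opening: 0.001
grip_force: 0.0
```

```bash
python3 - <<'E'
from h import *
np.set_printoptions(precision=4,suppress=True)
s=monitor.sense(); print(s['t'],s['tcp_pos'],s['ee_rot'],s['force'])
p=viewer.capture('wrist'); save(p,'w1.png'); print(np.array(p['hand_eye']))
for o,z in [('die_top',.051),('rim_left',.05),('rim_right',.05),('shell',.0135)]:
    r=spotter.pinpoint(o,p)
    print(o,[(round(a['confidence'],2),np.round(a['at']),ray(p,a['at'],z,s)) for a in r[:2]])
for o,z in [('die',.051),('shell',.052)]:
    m=spotter.trace(o,p)[0]['region'].astype(np.uint8)
    c=max(cv2.findContours(m,0,2)[0],key=cv2.contourArea)[:,0]
    w=np.array([ray(p,(v,u),z,s)[:2] for u,v in c],np.float32)
    (cx,cy),wh,a=cv2.minAreaRect(w*1000); print(o,cx,cy,wh,a,'bbox',c.min(0),c.max(0))
E
```

```text
2.4 [ 0.4658 -0.1851  0.2813] [ 1.     -0.0004 -0.     -0.0001] [ 0.6404 -0.145  -0.4573]
[[-0.0005 -0.9659 -0.2589  0.0647]
 [ 1.     -0.001   0.0017 -0.0009]
 [-0.0019 -0.2589  0.9659 -0.143 ]
 [ 0.      0.      0.      1.    ]]
die_top []
rim_left [(0.57, array([170., 268.]), array([ 0.4663, -0.1175,  0.05  ]))]
rim_right [(0.44, array([165., 318.]), array([ 0.4723, -0.1792,  0.05  ]))]
shell [(0.94, array([160., 318.]), array([ 0.4735, -0.1788,  0.0135]))]
die 467.1587829589844 -177.6764678955078 (143.294189453125, 181.66815185546875) 1.7925050258636475 bbox [239 107] [391 225]
shell 468.6229553222656 -177.60824584960938 (109.99671936035156, 122.58709716796875) 1.2893097400665283 bbox [265 122] [366 212]
```

View pics/w1.png

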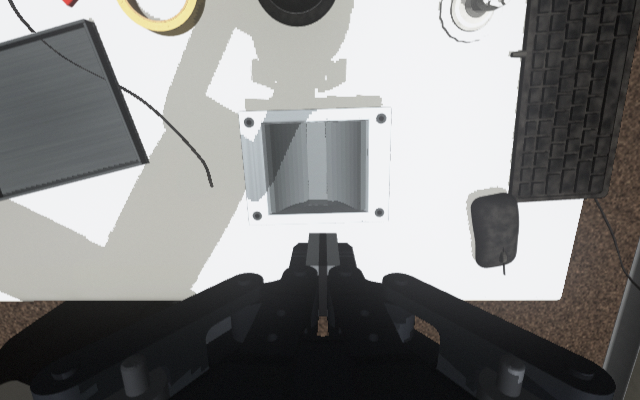

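The wrist view shows the die outline from (240,108) to (391,225), the shell flush in it, and a yaw of about +1.6°. The shut tips are near (322,240). The die centre is about (0.467, -0.178). I'll press rim_left (+y), so I go above its inner edge first.

Emit:
step_arm --xyz '[[0,0,0],[0.1,-2.95,3.1],[0,-2.9,3.1],[0,0,3.1],[0,0,3.1],[0,0,3.1],[0,0,3.1],[0,0,3.3],[0,0,0],[0,0,0]]' --turn '[[0,0,-0.028],[0,0,0],[0,0,0],[0,0,0],[0,0,0],[0,0,0],[0,0,0],[0,0,0],[0,0,0],[0,0,0]]'

```text
t: 3.75
tcp_pos: [0.4652, -0.1269, 0.063]
ee_rot: [1.0, 0.015, -0.0, -0.0]
force: [-0.3, 0.3, -0.1]
opening: -0.001
grip_force: 0.0
```

```bash
python3 - <<'E'
from h import *
np.set_printoptions(precision=4,suppress=True)
s=monitor.sense(); print(s['t'],s['tcp_pos'],s['ee_rot'],s['force'])
p=viewer.capture('wrist'); cv2.imwrite('pics/w2.png',cv2.resize(p['color'][120:400,140:500,::-1],None,fx=2,fy=2))
for o,z in [('die',.051),('shell',.052)]:
    m=spotter.trace(o,p)[0]['region'].astype(np.uint8)
    c=max(cv2.findContours(m,0,2)[0],key=cv2.contourArea)[:,0]
    w=np.array([ray(p,(v,u),z,s)[:2] for u,v in c],np.float32)
    (cx,cy),wh,a=cv2.minAreaRect(w*1000); print(o,cx,cy,wh,a,'bbox',c.min(0),c.max(0))
E
```

```text
3.75 [ 0.4652 -0.1269  0.063 ] [ 0.9999  0.0148 -0.0002 -0.0001] [-0.2801  0.2707 -0.1029]
die 469.4215087890625 -176.98707580566406 (138.64065551757812, 180.0955810546875) 1.3201533555984497 bbox [243 100] [612 343]Traceback (most recent call last):
  File "<stdin>", line 6, in <module>
IndexError: list index out of range
```

View pics/w2.png

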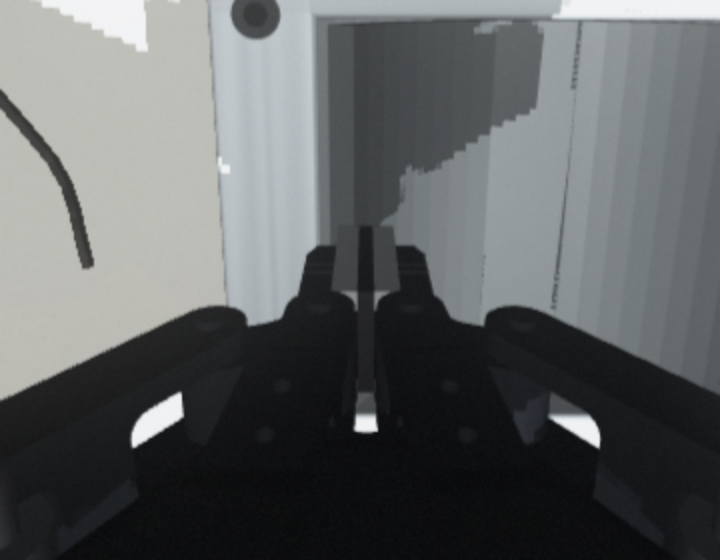

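The shut tips are about 12 mm wide at crop (335-398, 230) and sit over the shell's left rim at about x=320-330 in the crop. I'll press along the arc, starting with the first 10° as a check.

Emit:
step_arm --xyz '[[0,-0.08,0.5],[0,0,0.5],[0,0.1,0.2],[0,0.1,0.2],[0,0.1,0.2],[0,0.1,0.2],[0,0.1,0.15]]' --turn '[[0,0,0],[0,0,0],[0,0,0],[0,0,0],[0,0,0],[0,0,0],[0,0,0]]'

```text
t: 4.6
tcp_pos: [0.4654, -0.1312, 0.0429]
ee_rot: [1.0, 0.014, 0.0, 0.0]
force: [-0.3, 0.3, 6.2]
opening: -0.0
grip_force: 3.1
```

Emit:
step_arm --xyz '[[0,0.13,0.15],[0,0.15,0.15],[0,0.15,0.15],[0,0.15,0.15],[0,0.15,0.13],[0,0.15,0.13],[0,0,0]]' --turn '[[0,0,0],[0,0,0],[0,0,0],[0,0,0],[0,0,0],[0,0,0],[0,0,0]]'

```text
t: 5.3
tcp_pos: [0.4655, -0.14, 0.0341]
ee_rot: [1.0, 0.014, 0.0, -0.0]
force: [0.2, 0.3, 4.3]
opening: -0.001
grip_force: 1.9
```

```bash
python3 - <<'E'
from h import *
s=monitor.sense(); print(s['t'],s['tcp_pos'],s['force'])
p=viewer.capture('wrist'); cv2.imwrite('pics/w3.png',cv2.resize(p['color'][100:380,240:600,::-1],None,fx=2,fy=2))
E
```

```text
5.3 [ 0.4655111  -0.13997763  0.03409954] [0.18606512 0.28850574 4.34975829]
```

View pics/w3.png

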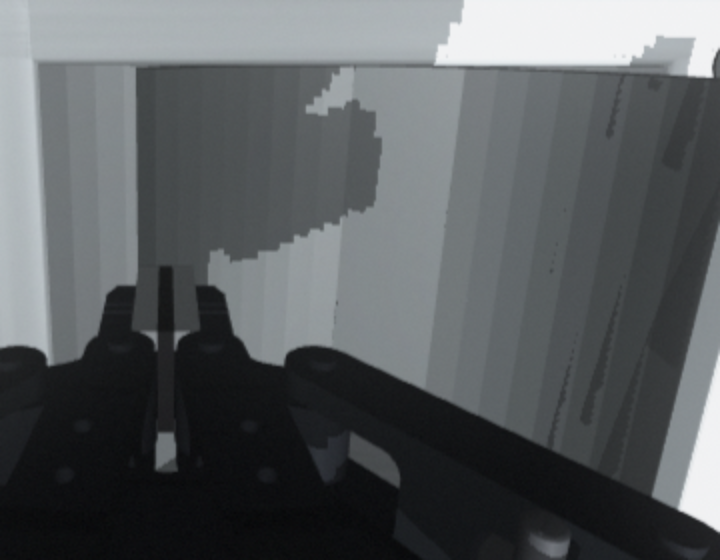

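The left rim is pressed to about column 137 in the crop and the right rim stands up at the far right. I'll retract straight up, move over the right rim and look again.

Emit:
step_arm --xyz '[[0,0,-0.5],[0,0,-1.5],[0,0,-3],[0,0,-4],[0,3.4,-3],[0,3.4,-3],[0,3.4,0],[0,0,0],[0,0,0]]' --turn '[[0,0,0],[0,0,0],[0,0,0],[0,0,0],[0,0,0],[0,0,0],[0,0,0],[0,0,0],[0,0,0]]'

```text
t: 6.25
tcp_pos: [0.468, -0.242, 0.1839]
ee_rot: [1.0, 0.014, -0.0, -0.0]
force: [0.7, 0.4, 0.1]
opening: -0.0
grip_force: 0.0
```

```bash
python3 - <<'E'
from h import *
np.set_printoptions(precision=4,suppress=True)
s=monitor.sense(); print(s['t'],s['tcp_pos'],s['force'])
D=np.array([.467,-.1775]);a=.028;ex=np.array([np.cos(a),np.sin(a)]);ey=np.array([-ex[1],ex[0]])
p=viewer.capture('wrist')
img=p['color'][:,:,::-1].copy()
for th in (15,20,25):
  for r,c in((.062,(0,255,0)),(.070,(0,0,255))):
    q=[]
    for x in(-.055,.055):
        t=np.radians(60+th); y=-r*np.sin(t); z=.082-r*np.cos(t); w=np.r_[D+ex*x+ey*y,z]; v,u=proj(p,w,s); q.append((int(round(u)),int(round(v))))
    print(th,r,q)
    if th==20: cv2.line(img,q[0],q[1],c,1)
cv2.imwrite('pics/w4.png',img)
print([(a['confidence'],a['at']) for n in('rim_left','rim_right') for a in spotter.pinpoint(n,p)])
E
```

```text
6.25 [ 0.468  -0.242   0.1839] [0.6674 0.3747 0.13  ]
15 0.062 [(318, 249), (317, 127)]
15 0.07 [(326, 248), (327, 127)]
20 0.062 [(319, 252), (319, 127)]
20 0.07 [(328, 251), (328, 127)]
25 0.062 [(320, 254), (320, 127)]
25 0.07 [(329, 254), (330, 127)]
[(0.86, [179.7, 214.4]), (0.58, [191.0, 320.4])]
```

View pics/w4.png

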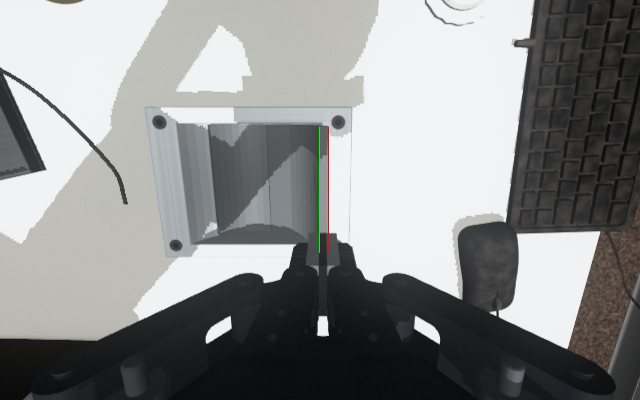

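The right rim stands up at the predicted lines (columns 319-328) and stays up untouched. Next I tilt to match the wall, open to about 40 mm and approach.

Emit:
step_arm --xyz '[[0,0,0],[0,0,0],[0,1.5,0],[0,1.56,2],[0,0,3],[0,0,2.5],[0,0,1.5],[0,0,0]]' --turn '[[0.135,0,0],[0.135,0,0],[0,0,0],[0,0,0],[0,0,0],[0,0,0],[0,0,0],[0,0,0]]' --grip 0 --squeeze 40

```text
t: 7.2
tcp_pos: [0.468, -0.2462, 0.0878]
ee_rot: [0.991, 0.015, -0.003, -0.134]
force: [-0.1, 0.2, 0.8]
opening: 0.497
grip_force: 0.0
```

```bash
python3 - <<'E'
from h import *
np.set_printoptions(precision=4,suppress=True)
s=monitor.sense(); print(s['t'],s['tcp_pos'],s['opening'],R.from_quat(s['ee_rot']).as_matrix(),s['force'])
p=viewer.capture('wrist')
cv2.imwrite('pics/w5.png',p['color'][:,:,::-1])
M=R.from_quat(s['ee_rot']).as_matrix()
D=np.array([.467,-.1775]);a=.028
T=np.array([*(D+np.array([np.sin(a),-np.cos(a)])*.0608),.056])
print('remaining tool cm',M.T@(T-s['tcp_pos'])*100)
E
```

```text
7.2 [ 0.468  -0.2462  0.0878] 0.4970126375522162 [[ 0.9995  0.0284 -0.0101]
 [ 0.0301 -0.9634  0.2663]
 [-0.0022 -0.2665 -0.9638]] [-0.0804  0.2467  0.7786]
remaining tool cm [0.0963 0.0817 3.2769]
```

View pics/w5.png

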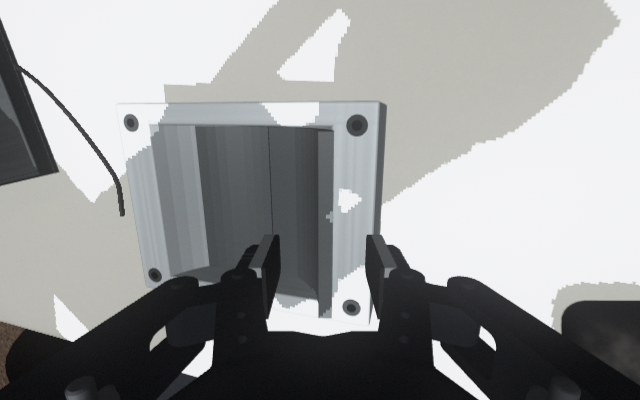

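The rim (columns 318-333) lies between the open fingers (275-370). I'll descend the rest of the way.

Emit:
step_arm --xyz '[[0.05,0.05,1.0],[0.05,0.03,1.0],[0,0,0.7],[0,0,0.5],[0,0,0]]' --turn '[[0,0,0],[0,0,0],[0,0,0],[0,0,0],[0,0,0]]'

```text
t: 7.75
tcp_pos: [0.4691, -0.2391, 0.0576]
ee_rot: [0.991, 0.014, -0.002, -0.135]
force: [-0.3, 0.4, -0.3]
opening: 0.5
grip_force: 0.0
```

Emit:
step_arm --xyz '[[0,0,0],[0,0,0],[0,0,0],[0,0,0],[0,0,0],[0,0,0],[0,0,0]]' --turn '[[0,0,0],[0,0,0],[0,0,0],[0,0,0],[0,0,0],[0,0,0],[0,0,0]]' --grip 1 --squeeze 40

```text
t: 8.45
tcp_pos: [0.4694, -0.2395, 0.0584]
ee_rot: [0.991, 0.014, -0.002, -0.134]
force: [0.4, -1.6, 2.2]
opening: 0.081
grip_force: 44.0
```

Emit:
step_arm --xyz '[[0,-0.13,-0.48],[0,-0.27,-0.96],[0,-0.27,-0.96],[0,-0.53,-1.93],[0,-0.53,-1.93],[0,-0.53,-1.93],[0,-0.53,-1.93],[0,-0.53,-1.93],[0,0,0]]' --turn '[[0,0,0],[0,0,0],[0,0,0],[0,0,0],[0,0,0],[0,0,0],[0,0,0],[0,0,0],[0,0,0]]' --squeeze 60

```text
t: 9.35
tcp_pos: [0.4701, -0.2401, 0.1864]
ee_rot: [0.991, 0.015, -0.0, -0.133]
force: [-1.1, 0.7, -1.9]
opening: 0.072
grip_force: 63.6
```

```bash
python3 - <<'E'
from h import *
np.set_printoptions(precision=4,suppress=True)
s=monitor.sense(); print(s['t'],s['tcp_pos'],s['opening'],s['grip_force'],s['force'],s['joint_pos'])
p=viewer.capture('wrist')
q=viewer.capture('scene'); 
cv2.imwrite('pics/w6.png',np.hstack([p['color'],cv2.resize(q['color'][90:290,260:420],(320,400))])[:,:,::-1][:,160:])
t=viewer.capture('top')
for n,c in (('scene',q),('top',t)):
    m=spotter.trace('tray',c)
    if not m: continue
    m=m[0]['region'].astype(np.uint8)
    k=max(cv2.findContours(m,0,2)[0],key=cv2.contourArea)[:,0]
    w=np.array([ray(c,(v,u),.018)[:2] for u,v in k],np.float32)
    print(n,cv2.minAreaRect(w*1000))
    print([ray(c,a['at'],0) for a in spotter.pinpoint('tray',c)][:1])
E
```

```text
9.35 [ 0.4701 -0.2401  0.1864] 0.07174345436305905 63.629622710868716 [-1.1475  0.6892 -1.8561] [-0.7383  0.1709  1.528   0.1937  1.627   0.7961]
scene ((525.008056640625, 195.66506958007812), (184.38973999023438, 240.4241180419922), 13.659153938293457)
[array([0.5274, 0.1784, 0.    ])]
top ((531.10546875, 183.37197875976562), (188.33836364746094, 221.23013305664062), 14.053997993469238)
[array([0.544 , 0.1932, 0.    ])]
```

View pics/w6.png

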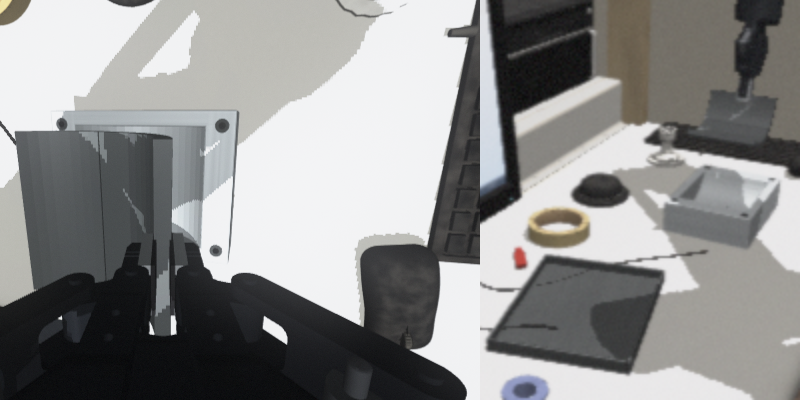

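The shell is held by its right rim and clear of the die. The crop shows the rim between the pads at (163,250) and the pressed rim's far corner at about (16,132). I'll fit its pose in the tool frame, and also the tray's corners.

```bash
cat > fit.py <<'E'
from h import *
from scipy.optimize import minimize
# shell cross-section frame: axis at origin; y along tool -y when level, z up
A=np.radians(np.linspace(-60,60,25))
def pts(x):  # shell pts in shell frame (origin foot; axis 68.5 up)
    o=[(x,.070*np.sin(a),.0685-min(.070*np.cos(a),.0685)) for a in A]; i=[(x,.062*np.sin(a),.0685-.062*np.cos(a)) for a in A]
    return np.array(o),np.array(i)
def mask(p,F): # F: shell->camera 4x4
    K=cam(p,dict(ee_rot=[0,0,0,1],tcp_pos=[0,0,0]))[0]; m=np.zeros((400,640),np.uint8)
    def pr(X): c=X@F[:3,:3].T+F[:3,3]; q=c@K.T; return q[:,:2]/q[:,2:]
    (o0,i0),(o1,i1)=[[pr(a) for a in pts(x)] for x in(-.055,.055)]
    for a,b in((o0,o1),(i0,i1),(o0,i0),(o1,i1)):
        for j in range(24): cv2.fillConvexPoly(m,cv2.convexHull(np.array([a[j],a[j+1],b[j+1],b[j]],np.float32)*16).astype(np.int32),1,8,4)
    for j in(0,24): cv2.fillConvexPoly(m,cv2.convexHull(np.array([o0[j],i0[j],o1[j],i1[j]],np.float32)*16).astype(np.int32),1,8,4)
    return m
def pose(v): # tool<-shell ; level nominal: shell z = -tool z, shell y = -tool y
    x,y,z,th,yw=v; T=np.eye(4)
    T[:3,:3]=R.from_rotvec([0,0,yw]).as_matrix()@R.from_rotvec([th,0,0]).as_matrix()@np.diag([1,-1,-1.]); 
    rim=np.array([0,-.057,.0355]); T[:3,3]=np.array([x,y,z])-T[:3,:3]@rim; return T  # rim mid at (x,y,z) in tool
def fit(p,m,v0,rmax=235):
    Hi=np.linalg.inv(np.array(p['hand_eye']))
    g=m[:rmax].astype(np.float32)
    sc=np.array([.003,.003,.006,.1,.02])
    def f(u):
        k=mask(p,Hi@pose(v0+u*sc))[:rmax].astype(np.float32); return 1-(g*k).sum()/np.maximum(g,k).sum()
    b=min((minimize(f,u0,method='Nelder-Mead',options=dict(xatol=.02,fatol=1e-5,initial_simplex=np.vstack([u0,u0+np.eye(5)]))) for u0 in(np.zeros(5),np.array([0,0,0,1.,0]),np.array([0,0,0,-1.,0]))),key=lambda r:r.fun)
    return v0+b.x*sc,b.fun
E
python3 - <<'E'
from fit import *
np.set_printoptions(precision=4,suppress=True)
p=viewer.capture('wrist'); r=spotter.trace('shell',p); print(r[0]['confidence'])
m=r[0]['region']; np.save('m.npy',m); print(np.argwhere(m).min(0),np.argwhere(m).max(0),m.sum())
# nominal shell tilt relative to tool: 20.4deg - 15.5deg
for th0 in(0.1,-.1):
    print(fit(p,m,np.array([0,0,-.014,th0,0])))
E
```

```text
0.84
[130 174] [336 332] 21373
(array([-0.0008, -0.0002,  0.0153, -0.4987, -0.0011]), np.float64(0.00684887170791626))
(array([-0.0008, -0.0007,  0.0054, -0.5455,  0.0038]), np.float64(0.0048070549964904785))
```

```bash
python3 - <<'E'
from fit import *
np.set_printoptions(precision=4,suppress=True)
s=monitor.sense(); p=viewer.capture('wrist'); q=viewer.capture('scene')
m=spotter.trace('shell',p)[0]['region']; r=spotter.trace('shell',q); print([(a['confidence'],a['at'],a['region'].sum()) for a in r])
ms=r[0]['region']
print('scene bbox',np.argwhere(ms).min(0),np.argwhere(ms).max(0))
Hi=np.linalg.inv(np.array(p['hand_eye']))
W=np.eye(4); W[:3,:3]=R.from_quat(s['ee_rot']).as_matrix(); W[:3,3]=s['tcp_pos']
C=np.eye(4); C[:3,:3]=cv2.Rodrigues(np.array(q['rvec'],float))[0]; C[:3,3]=np.ravel(q['tvec'])
def iou(a,b): return (a&b).sum()/(a|b).sum()
for z in(-.018,-.014,-.010,-.006,-.002,.004):
    best=None
    sc=np.array([.003,.003,.1,.02])
    def full(u): 
        w=np.array([0,0,-.55,0])+u*sc; return np.array([w[0],w[1],z,w[2],w[3]])
    f=lambda u:1-iou(m[:235],mask(p,Hi@pose(full(u)))[:235]>0)
    b=minimize(f,np.zeros(4),method='Nelder-Mead',options=dict(xatol=.02,fatol=1e-5,initial_simplex=np.vstack([np.zeros(4),np.eye(4)])))
    k=mask(q,C@W@pose(full(b.x)))>0
    print(z,full(b.x),b.fun,'scene iou',iou(ms,k),np.argwhere(k).min(0),np.argwhere(k).max(0))
E
```

```text
[(0.55, [151.0, 386.1], np.int64(886))]
scene bbox [134 365] [164 407]
-0.018 [ 0.0001 -0.0019 -0.018  -0.6577  0.0025] 0.005732689210950048 scene iou 0.8269040553907022 [133 363] [163 409]
-0.014 [-0.0004 -0.0021 -0.014  -0.6413  0.0115] 0.008830164357073844 scene iou 0.8813905930470347 [134 363] [164 409]
-0.01 [-0.0002 -0.0014 -0.01   -0.6177  0.001 ] 0.004897853966617238 scene iou 0.8854489164086687 [135 363] [165 409]
-0.006 [-0.0005 -0.0012 -0.006  -0.5985  0.0051] 0.005732319979389389 scene iou 0.8281092012133469 [136 363] [165 408]
-0.002 [-0.0005 -0.001  -0.002  -0.5808  0.0017] 0.004704820830110812 scene iou 0.7600391772771793 [138 363] [166 408]
0.004 [-0.0008 -0.0009  0.004  -0.5533  0.0037] 0.00483216287610333 scene iou 0.6567441860465116 [140 362] [168 408]
```

The wrist and scene fits agree: rim mid 12 mm behind the TCP, shell tilt −0.63 rad to the tool. That matches the press geometry. Now I compute the placing moves.

```bash
cat > tgt.py <<'E'
from fit import *
np.set_printoptions(precision=4,suppress=True)
def go(dz,yaw=.22,c=(.532,.186)):
    G=np.eye(4); G[:3,:3]=R.from_euler('z',yaw).as_matrix(); G[:3,3]=[*c,.004+dz]
    Tt=G@np.linalg.inv(pose([0,-.0017,-.012,-.63,.003]))
    s=monitor.sense(); M=R.from_quat(s['ee_rot']).as_matrix()
    print(s['t'],s['tcp_pos'],s['force'],s['opening'],s['grip_force'],'target',Tt[:3,3])
    print('turn',(R.from_matrix(M.T@Tt[:3,:3])).as_rotvec(),'shift after turn cm',Tt[:3,:3].T@(Tt[:3,3]-s['tcp_pos'])*100,'up',Tt[:3,:3].T@[0,0,1])
if __name__=='__main__': go(.07)
E
python3 tgt.py
```

```text
10.0 [ 0.4693 -0.2395  0.1832] [ 0.0497 -0.3804 -1.9299] 0.07258511032647641 63.62122588790953 target [0.5432 0.1359 0.0988]
turn [ 0.3588 -0.083  -0.1761] shift after turn cm [ 15.4717 -23.29    27.4541] up [ 0.0018 -0.5891 -0.808 ]
```

Emit:
step_arm --xyz '[[0,0,0],[0,0,0],[0,0,0],[0,0,0]]' --turn '[[0.09,-0.021,-0.044],[0.09,-0.021,-0.044],[0.09,-0.021,-0.044],[0.09,-0.021,-0.044]]'

```text
t: 10.4
tcp_pos: [0.4694, -0.2398, 0.1835]
ee_rot: [0.944, 0.107, -0.034, -0.31]
force: [-0.4, 1.0, -2.1]
opening: 0.07
grip_force: 63.6
```

Emit:
step_arm --xyz '[[1.5,-2.3,2.7],[1.5,-2.3,2.7],[1.5,-2.3,2.7],[1.5,-2.3,2.7],[1.5,-2.3,2.7],[1.5,-2.3,2.7],[1.5,-2.3,2.7],[1.5,-2.3,2.7],[1.7,-2.4,2.9],[1.7,-2.4,2.9]]' --turn '[[0,0,0],[0,0,0],[0,0,0],[0,0,0],[0,0,0],[0,0,0],[0,0,0],[0,0,0],[0,0,0],[0,0,0]]'

```text
t: 11.4
tcp_pos: [0.5427, 0.1364, 0.0988]
ee_rot: [0.945, 0.106, -0.034, -0.308]
force: [0.0, 0.0, -1.6]
opening: 0.069
grip_force: 63.6
```

Emit:
step_arm --xyz '[[0,0,0],[0,0,0],[0,0,0]]' --turn '[[0,0,0],[0,0,0],[0,0,0]]'

```text
t: 11.7
tcp_pos: [0.5426, 0.1342, 0.0992]
ee_rot: [0.945, 0.106, -0.034, -0.308]
force: [0.5, 0.4, -0.5]
opening: 0.074
grip_force: 63.6
```

```bash
python3 - <<'E'
from tgt import *
go(.03)
t=viewer.capture('top'); q=viewer.capture('scene'); 
G=np.eye(4); G[:3,:3]=R.from_euler('z',.22).as_matrix(); G[:3,3]=[.532,.186,.074]
imgs=[]
for c,(r0,r1,c0,c1) in((q,(170,320,240,400)),(t,(140,290,190,350))):
    C=np.eye(4); C[:3,:3]=cv2.Rodrigues(np.array(c['rvec'],float))[0]; C[:3,3]=np.ravel(c['tvec'])
    k=mask(c,C@G); im=c['color'][:,:,::-1].copy(); a=im[r0:r1,c0:c1]
    big=cv2.resize(a,None,fx=2.5,fy=2.5,interpolation=cv2.INTER_NEAREST)
    kb=cv2.resize(k[r0:r1,c0:c1],None,fx=2.5,fy=2.5,interpolation=cv2.INTER_NEAREST)
    cv2.drawContours(big,cv2.findContours(kb,0,2)[0],-1,(0,0,255),1)
    imgs.append(big)
cv2.imwrite('pics/w7.png',np.hstack(imgs))
E
```

```text
11.7 [0.5426 0.1342 0.0992] [ 0.5089  0.4362 -0.4529] 0.07393646112945668 63.589698881842196 target [0.5432 0.1359 0.0588]
turn [-0.0008  0.0004 -0.0003] shift after turn cm [0.0844 2.2565 3.3561] up [ 0.0018 -0.5891 -0.808 ]
```

View pics/w7.png

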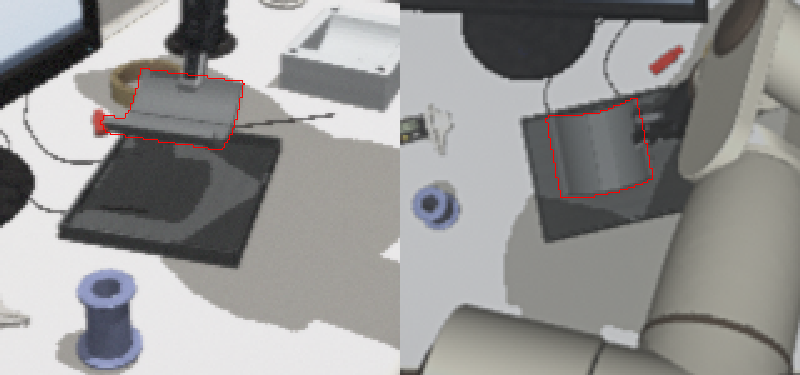

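The overlay of the predicted shell outline (red) matches the shell in both views, level and over the tray. I'll lower it.

Emit:
step_arm --xyz '[[0,0.88,1.2],[0,0.88,1.2],[0,0.88,1.2],[0,0.59,0.8],[0,0.18,0.24],[0,0.12,0.16],[0,0,0]]' --turn '[[0,0,0],[0,0,0],[0,0,0],[0,0,0],[0,0,0],[0,0,0],[0,0,0]]'

```text
t: 12.5
tcp_pos: [0.5428, 0.1347, 0.0395]
ee_rot: [0.945, 0.106, -0.034, -0.308]
force: [-0.2, -0.1, -1.5]
opening: 0.074
grip_force: 63.6
```

Emit:
step_arm --xyz '[[0,0.06,0.08],[0,0.06,0.08],[0,0.06,0.08],[0,0.06,0.08],[0,0,0]]' --turn '[[0,0,0],[0,0,0],[0,0,0],[0,0,0],[0,0,0]]'

```text
t: 13.0
tcp_pos: [0.5426, 0.1346, 0.0354]
ee_rot: [0.945, 0.106, -0.034, -0.309]
force: [-0.3, -0.3, -1.5]
opening: 0.072
grip_force: 63.6
```

Emit:
step_arm --xyz '[[0,0.06,0.08],[0,0.06,0.08],[0,0.06,0.08],[0,0,0]]' --turn '[[0,0,0],[0,0,0],[0,0,0],[0,0,0]]'

```text
t: 13.4
tcp_pos: [0.5426, 0.1346, 0.0323]
ee_rot: [0.945, 0.106, -0.034, -0.309]
force: [-0.7, 0.3, -2.2]
opening: 0.071
grip_force: 63.6
```

Emit:
step_arm --xyz '[[0,0.06,0.08],[0,0,0]]' --turn '[[0,0,0],[0,0,0]]'

```text
t: 13.6
tcp_pos: [0.5426, 0.1346, 0.0314]
ee_rot: [0.945, 0.106, -0.034, -0.309]
force: [0.5, -0.1, -0.9]
opening: 0.068
grip_force: 63.6
```

Emit:
step_arm --xyz '[[0,0.06,0.08],[0,0,0]]' --turn '[[0,0,0],[0,0,0]]'

```text
t: 13.8
tcp_pos: [0.5426, 0.1346, 0.0304]
ee_rot: [0.945, 0.106, -0.034, -0.309]
force: [-0.0, 0.5, -2.0]
opening: 0.073
grip_force: 63.6
```

Emit:
step_arm --xyz '[[0,0.06,0.08],[0,0,0]]' --turn '[[0,0,0],[0,0,0]]'

```text
t: 14.0
tcp_pos: [0.5426, 0.1346, 0.0294]
ee_rot: [0.945, 0.106, -0.034, -0.308]
force: [0.1, 0.9, -1.4]
opening: 0.069
grip_force: 63.6
```

Emit:
step_arm --xyz '[[0,0.06,0.08],[0,0,0]]' --turn '[[0,0,0],[0,0,0]]'

```text
t: 14.2
tcp_pos: [0.5428, 0.1345, 0.0287]
ee_rot: [0.945, 0.106, -0.034, -0.309]
force: [0.0, -1.3, 4.2]
opening: 0.071
grip_force: 64.6
```

Contact (about +6 N). I'll release gently and back out along the fingers.

Emit:
step_arm --xyz '[[0,0,0],[0,0,0],[0,0,0],[0,0,0],[0,0,0]]' --turn '[[0,0,0],[0,0,0],[0,0,0],[0,0,0],[0,0,0]]' --grip 0.45 --squeeze 20

```text
t: 14.7
tcp_pos: [0.5427, 0.1346, 0.0285]
ee_rot: [0.945, 0.106, -0.034, -0.308]
force: [-0.1, -0.1, -0.2]
opening: 0.273
grip_force: 0.0
```

Emit:
step_arm --xyz '[[0,0,-0.5],[0,0,-1],[0,0,-2],[0,0,-3],[0,0,-3],[0,0,-3],[0,0,0]]' --turn '[[0,0,0],[0,0,0],[0,0,0],[0,0,0],[0,0,0],[0,0,0],[0,0,0]]'

```text
t: 15.4
tcp_pos: [0.5606, 0.0602, 0.133]
ee_rot: [0.945, 0.106, -0.031, -0.307]
force: [0.9, 0.1, 0.2]
opening: 0.276
grip_force: 0.0
```

```bash
python3 - <<'E'
from tgt import *
s=monitor.sense(); print(s['t'],s['tcp_pos'],s['force'],s['opening'])
p=viewer.capture('wrist'); q=viewer.capture('scene')
cv2.imwrite('pics/w8.png',np.hstack([cv2.resize(q['color'][150:330,230:400],(425,450)),cv2.resize(p['color'],None,fx=.58,fy=1.125)])[:,:,::-1])
E
```

```text
15.4 [0.5606 0.0602 0.133 ] [0.8921 0.0666 0.1653] 0.27581333333839597
```

View pics/w8.png

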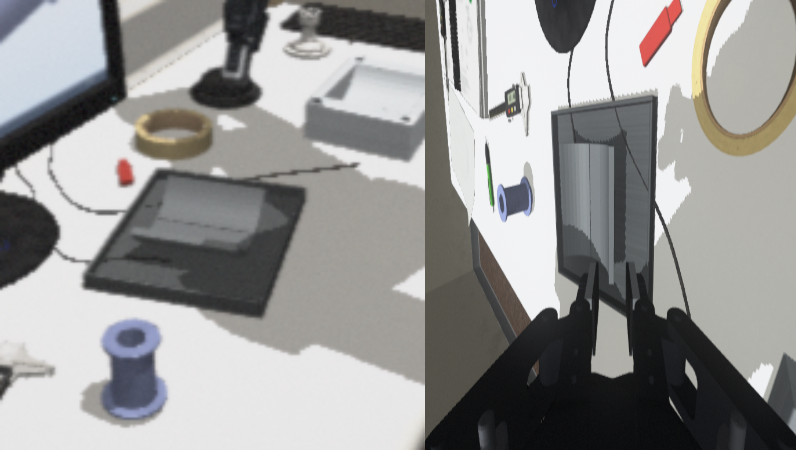

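The shell lies belly down in the tray, and the bystanders haven't moved. I'll check the containment margins numerically.

```bash
python3 - <<'E'
from tgt import *
s=monitor.sense(); ims={n:viewer.capture(n) for n in('wrist','scene','top')}
K=[]
for n,c in ims.items():
    H=np.eye(4); Kc,Rw,o=cam(c,s); H[:3,:3]=Rw; H[:3,3]=o; Hi=np.linalg.inv(H)
    a=spotter.trace('shell',c); b=spotter.trace('tray',c)
    if a:
        m=a[0]['region']; bot=235 if n=='wrist' else 400
        def f(u):
            G=np.eye(4); G[:3,:3]=R.from_euler('z',.22+u[2]*.05).as_matrix(); G[:3,3]=[.532+u[0]*.005,.186+u[1]*.005,.004]
            k=mask(c,Hi@G)[:bot]>0; return 1-(k&m[:bot]).sum()/(k|m[:bot]).sum()
        r=minimize(f,[0,0,0],method='Nelder-Mead',options=dict(initial_simplex=[[0,0,0],[1,0,0],[0,1,0],[0,0,1]])); print(n,'shell',.532+r.x[0]*.005,.186+r.x[1]*.005,.22+r.x[2]*.05,r.fun)
    if b:
        m=b[0]['region'].astype(np.uint8)
        if a: m|=a[0]['region'].astype(np.uint8)
        def g(u):
            Rz=R.from_euler('z',.22+u[2]*.05).as_matrix(); P=np.array([[x,y,z] for x in(-.09,.09) for y in(-.11,.11) for z in(0,.018)])@Rz.T+[.532+u[0]*.005,.186+u[1]*.005,0]
            px=np.array([proj(c,X,s)[::-1] for X in P],np.float32); k=np.zeros((400,640),np.uint8); cv2.fillConvexPoly(k,(cv2.convexHull(px)*16).astype(np.int32),1,8,4)
            bot=235 if n=='wrist' else 400
            return 1-(k&m)[:bot].sum()/(k|m)[:bot].sum()
        r=minimize(g,[0,0,0],method='Nelder-Mead',options=dict(initial_simplex=[[0,0,0],[1,0,0],[0,1,0],[0,0,1]])); print(n,'tray',.532+r.x[0]*.005,.186+r.x[1]*.005,.22+r.x[2]*.05,r.fun)
E
```

```text
wrist shell 0.5309670779093016 0.18487915487380877 0.21013588825488616 0.026356750025941733
wrist tray 0.52930051997893 0.18425415017459512 0.23870654776275252 0.014932783379162817
scene shell 0.53247863234145 0.18533971071068275 0.23245643308545272 0.032695374800638
scene tray 0.5310496668070113 0.1843829500983254 0.22621313236163712 0.027870967741935537
top shell 0.5343938007506875 0.1850964002337439 0.23358674269396495 0.06233766233766236
top tray 0.5330301327803498 0.18537873746141975 0.22031386638374487 0.08358388454600119
```

The shell is centred in the tray within about 2 mm and level. I'll hand the job in.

```bash
python3 -c "
from h import *
print(workorder.close_job())"
```

```text
the job is handed in; nothing more can be done
None
```

The shell is out of the block and lies belly down in the tray, level and centred to within about 2 mm. The raised rim had stayed up on its own, about 21 mm out by the press geometry, before I lifted it. The tape roll, rook and sleeve were not touched, and the job was handed in at about 16 s of the 51 s limit; no verdict came back.

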